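Find the jar lid that rocks and press it home

ROBOT

A 7-joint arm with a two-finger parallel gripper is mounted at the origin on a cart in front of the work surface, level with it; the furniture and walls round the work are solid. World frame = base frame: x ahead of the robot, y to its left, z up, the work surface at z = 0. Lengths are in m, angles in rad, forces in N, time in s.
With the tool pointing down it reaches from about 0.425 to 0.95 m from the base axis. Payload 4.7 kg.
Tool frame: the origin (TCP) lies between the finger pads; the fingertips stand 25 mm ahead of it and the grasp point (between the pads) lies 6 mm ahead of it; x points along the fingers, z is the direction in which the jaws open and shut, and the axes are right-handed (so a half turn about x gives the same grasp; the last joint's range is limited). The gripper opens to 85 mm and grips with 20 to 120 N. Pads are 22 mm wide; open, the fingers measure 114 mm over their backs; the gripper's body (76 mm by 85 mm) begins 54 mm behind the grasp point. The pads swing forward as they close: fully open they stand 13 mm farther back than shut.
Start: joints at [-1.296, 0.469, -0.049, 1.532, 0.024, 1.141, -0.082], TCP at [0.202, 0.644, 0.256] pointing down, gripper open.
Joint ranges: [-2.59, 2.59], [-0.33, 1.99], [-1.39, 1.29], [0.1, 2.45], [-1.04, 4.18], [0.21, 1.99], [-2.66, 2.66]. Speed limits (rad/s): [2.57, 2.57, 3.14, 3.14, 3.14, 3.14, 3.14].

INTERFACE

Orientations are given as a 3x3 rotation matrix whose columns are the frame's x, y, z axes.
In Python, from rig import * gives the robot as it stands. Calls block until the motion is done:
- movep(position, orientation): joint-space move of the TCP to a pose.
- move_l(position, attitude=None, feed=0.15, until_force=None): straight line of the TCP; attitude=None keeps the orientation; feed is the mean speed in m/s. With until_force (N) it stops when the force on the tool has changed by that much, and returns True; else False.
- move_joints(angles): joint-space move.
- command_gripper(opening, newtons=None): finger opening in m; newtons is the grip in N (None keeps the last); returns when the fingers have stopped.
- sleep(seconds).
- inverse_kinematics(position, orientation): joint angles nearest the present ones, or None.
- sense(): the state.
- camera(name): name is "side" or "top"; returns (picture, depth): 420x560x3 uint8, red, green, blue; 420x560 float32, m along the optical axis (not along the pixel's ray), 0 where there is no reading.
- camera_params(name): a dict with "K" (3x3 intrinsics, pixels), "dist" ([k1, k2, p1, p2, k3] as OpenCV has them; the pictures are not rectified), "position" and "rotation" of the camera in the world. Camera axes: x right, y down, z forward; pixel columns grow to the right and rows downward; lengths in m; the calibration is good to about 2 mm. A picture is of the moment at which its call begins. camera_params takes no time and is no camera call.
A pose or a line that the arm cannot do raises Unreachable and nothing moves.
- finish_job(): hands the job in, once; it reports no verdict.
The state is a dict: "time_s": time; "joint_pos": joint angles; "qd": joint speeds; "joint_efforts": joint torques, N m; "position": TCP position; "tcp_rot": TCP orientation; "wrist_force": force on the tool from outside, world axes, zero at the start; "ft_torque": the same for the moment, N m; "finger_gap": finger opening in m.
Only numpy, scipy, OpenCV 4.12 (cv2) and the standard library are available. Lean on these libraries where they do the work, as an engineer would, in place of code of your own. Each camera call takes 0.05 s, during which the arm holds its last target.

TASK

One of the four white jar lids in the wooden holder is not home: it looks like the others but rocks when its edge is pressed. Press the lids with a fingertip to find it, push that lid down level and fully home, and finish while still pressing on it, touching no other lid. Do not lift or force any lid, and leave the other things on the worktop alone.

Things in the scene. Friction and masses are not known exactly. Their poses are not given: they have to be found in the camera images.
- holder: Fixed square wooden holder, 240 x 240 x 80 mm, with four storage jars sunk in it, two by two. Origin: centre of its underside; z up; yaw is up to 0.4 rad either way. Lids lie at (x, y) = (+-55, +-55) mm in its frame, 110 mm apart.
- lid_1: Round flat white jar lid, 84 mm across, 8 mm thick, grey seal below, at (-55, +55) mm in the holder's frame. Origin: centre of its flat top; z: its upward normal. All four lids look alike and start level at the same height, tops 97 mm above the worktop; the jars differ a little in height, so looks do not tell which lid is home. A lid that is home stands firm on its jar.
- lid_2: Round flat white jar lid, 84 mm across, 8 mm thick, grey seal below, at (-55, -55) mm in the holder's frame. Origin: centre of its flat top; z: its upward normal. The lid that is not home (any of the four) rocks about its centre on a soft seal: 2 to 4 N on its top 28 mm from the centre tips that side down about 3.5 mm; let go, it springs level.
- lid_3: Round flat white jar lid, 84 mm across, 8 mm thick, grey seal below, at (+55, +55) mm in the holder's frame. Origin: centre of its flat top; z: its upward normal. The seal holds the rocking lid up against about 10 N; pushed harder at its centre it goes down 4 mm, meets its jar's rim and stays, no longer rocking, a little lower than its neighbours.
- lid_4: Round flat white jar lid, 84 mm across, 8 mm thick, grey seal below, at (+55, -55) mm in the holder's frame. Origin: centre of its flat top; z: its upward normal. Like the other three; see their notes.
- by_spice_a: Bystander to leave alone: spice jar with red cap, 45 mm wide, 106 mm high, loose on the worktop. Origin: centre of its underside.
- by_spice_b: Bystander to leave alone: spice jar with green cap, 46 mm wide, 106 mm high, loose on the worktop. Origin: centre of its underside.
- by_tomato_a: Bystander to leave alone: tomato, 74 mm wide, 69 mm high, loose on the worktop. Origin: centre of its underside.
- by_tin_tuna: Bystander to leave alone: flat tin, 86 mm wide, 40 mm high, loose on the worktop. Origin: centre of its underside.
- by_glass_near: Bystander to leave alone: drinking glass, 80 mm wide, 91 mm high, loose on the worktop. Origin: centre of its underside.

How it is judged:
At the end, for the whole second after the job is handed in: The lid that rocked is at least 3 mm lower than at the start, tilted less than 0.035 rad, and the fingers still press on it with more than 1.5 N while touching no other lid (((distance of lid_1 from where it was at the start of the episode above 0.003 m and z of lid_1 in the frame of holder below 0.0945 m and angle between lid_1's own z axis and vertical below 0.035 rad and contact force between the fingers and lid_1 above 1.5 N and contact force between each of the fingers, the arm and lid_2 below 0.5 N and contact force between each of the fingers, the arm and lid_3 below 0.5 N and contact force between each of the fingers, the arm and lid_4 below 0.5 N) or (distance of lid_2 from where it was at the start of the episode above 0.003 m and z of lid_2 in the frame of holder below 0.0945 m and angle between lid_2's own z axis and vertical below 0.035 rad and contact force between the fingers and lid_2 above 1.5 N and contact force between each of the fingers, the arm and lid_1 below 0.5 N and contact force between each of the fingers, the arm and lid_3 below 0.5 N and contact force between each of the fingers, the arm and lid_4 below 0.5 N) or (distance of lid_3 from where it was at the start of the episode above 0.003 m and z of lid_3 in the frame of holder below 0.0945 m and angle between lid_3's own z axis and vertical below 0.035 rad and contact force between the fingers and lid_3 above 1.5 N and contact force between each of the fingers, the arm and lid_1 below 0.5 N and contact force between each of the fingers, the arm and lid_2 below 0.5 N and contact force between each of the fingers, the arm and lid_4 below 0.5 N) or (distance of lid_4 from where it was at the start of the episode above 0.003 m and z of lid_4 in the frame of holder below 0.0945 m and angle between lid_4's own z axis and vertical below 0.035 rad and contact force between the fingers and lid_4 above 1.5 N and contact force between each of the fingers, the arm and lid_1 below 0.5 N and contact force between each of the fingers, the arm and lid_2 below 0.5 N and contact force between each of the fingers, the arm and lid_3 below 0.5 N))); the arm keeps its last pose, push and grip.
It fails at once if a lid is lifted: its centre more than 5 mm above its starting height (z of any of lid_1, lid_2, lid_3, lid_4 in the frame of holder above 0.102 m).
It fails at once if a lid is forced: pushed with more than 45 N (contact force between any of the fingers, the arm and lid_1 above 45 N or contact force between any of the fingers, the arm and lid_2 above 45 N or contact force between any of the fingers, the arm and lid_3 above 45 N or contact force between any of the fingers, the arm and lid_4 above 45 N).
It fails at once if a bystander is moved more than 20 mm (distance of any of by_spice_a, by_spice_b, by_tomato_a, by_tin_tuna, by_glass_near from where it was at the start of the episode above 0.02 m).
It also fails if it takes over 42 s, if anything falls off the work surface, if the arm or the gripper's body presses on something with over 40 N, if the wrist force passes 120 N, or if a joint passes its speed limit or range.

## Working session

There is one attempt and no reset: what is moved stays moved. The work goes in short steps, each a Python script; the robot and the scene stay as the last script left them, time stands still between calls to the robot, and variables do not carry over. Pictures are saved under pics/ and viewed, and the job is handed in when it is done.

```bash
mkdir -p pics
python3 - <<'E'
from rig import *
import cv2,numpy as np
for n in("top","side"):
    p,d=camera(n); cv2.imwrite(f"pics/{n}0.png",p[:,:,::-1]); np.savez(f"pics/{n}0.npz",p=p,d=d); print(n,camera_params(n))
s=sense();print(s["time_s"],s["wrist_force"],s["tcp_rot"],s["finger_gap"])
E
```

```text
top {'K': array([[450.86059341,   0.        , 283.54244359],
       [  0.        , 450.86059341, 205.47646089],
       [  0.        ,   0.        ,   1.        ]]), 'dist': array([0.03488446, 0.        , 0.        , 0.        , 0.        ]), 'position': array([0.49825009, 0.269078  , 0.95648637]), 'rotation': array([[ 0.01263067, -0.9971381 ,  0.07453905],
       [-0.99991762, -0.01242504,  0.0032218 ],
       [-0.00228642, -0.0745736 , -0.99721289]])}
side {'K': array([[536.67449373,   0.        , 280.16623454],
       [  0.        , 536.67449373, 208.54128763],
       [  0.        ,   0.        ,   1.        ]]), 'dist': array([-0.06951338,  0.        ,  0.        ,  0.        ,  0.        ]), 'position': array([0.59882169, 1.30298541, 0.62322261]), 'rotation': array([[-0.997699  ,  0.04211406, -0.05313301],
       [ 0.06642782,  0.45038036, -0.89036221],
       [-0.0135667 , -0.891843  , -0.45214158]])}
0.1 [-0.09240293 -0.60343027 -0.07303826] [[-4.39213844e-04 -9.54232431e-01  2.99065669e-01]
 [-1.65206767e-03  2.99065982e-01  9.54231004e-01]
 [-9.99998539e-01 -7.49652547e-05 -1.70781047e-03]] 0.08573725222492026
```

View pics/top0.png

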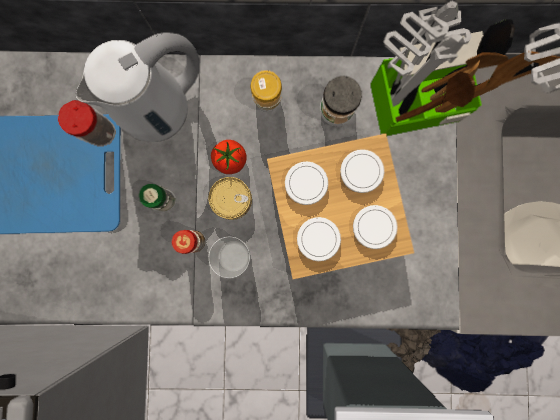

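View pics/side0.png

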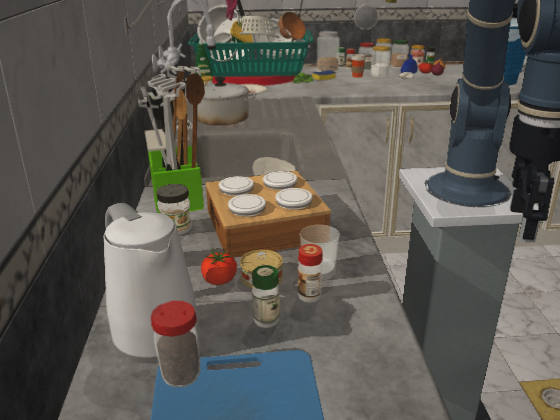

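```bash
cat > loc.py <<'E'
import cv2,numpy as np
from rig import camera_params
def world(cam,uv,z):
    c=camera_params(cam); r=cv2.undistortPoints(np.array(uv,float).reshape(-1,1,2),c["K"],c["dist"])[:,0]
    r=np.c_[r,np.ones(len(r))]@np.array(c["rotation"]).T
    p=np.array(c["position"]); return p+r*((z-p[2])/r[:,2])[:,None]
E
python3 - <<'E'
from loc import *
for cam,box in(("top",(265,130,420,285)),("side",(205,160,330,220))):
    f=np.load(f"pics/{cam}0.npz"); p=f["p"];d=f["d"]
    c=camera_params(cam);R=np.array(c["rotation"])
    v,u=np.mgrid[:420,:560]
    n=cv2.undistortPoints(np.c_[u.ravel(),v.ravel()].astype(float).reshape(-1,1,2),c["K"],c["dist"])[:,0]
    P=(np.c_[n,np.ones(len(n))]*d.reshape(-1,1))@R.T+c["position"]
    P=P.reshape(420,560,3)
    m=(P[:,:,2]>.091)&(P[:,:,2]<.105)&(d>0)
    b=np.zeros_like(m);x0,y0,x1,y1=box;b[y0:y1,x0:x1]=1
    k,l,s,ce=cv2.connectedComponentsWithStats((m&b).astype(np.uint8))
    C=[]
    for i in range(1,k):
        if s[i,4]>100:
            q=P[l==i]; (cx,cy),(w,h),a=cv2.minAreaRect(q[:,:2].astype(np.float32))
            print(cam,s[i],ce[i].round(1),"mean",q.mean(0).round(4),"rect",round(cx,4),round(cy,4),round(w,4),round(h,4)); C.append(q.mean(0))
    C=np.array(C);print("centre",C.mean(0).round(4))
    D=np.linalg.norm(C[:,None]-C[None],axis=2);print(D.round(4))
E
```

```text
top [ 340  150   44   43 1481] [361.7 170.8] mean [0.6311 0.1227 0.0972] rect 0.6311 0.1229 0.0819 0.0825
top [ 285  162   43   43 1472] [306.1 182.9] mean [0.6065 0.2292 0.0971] rect 0.6066 0.2292 0.0815 0.0808
top [ 353  205   44   44 1510] [374.5 226.6] mean [0.5244 0.0983 0.0962] rect 0.5245 0.0979 0.0827 0.0821
top [ 297  217   44   44 1516] [318.4 238.8] mean [0.4999 0.2048 0.0971] rect 0.5006 0.2044 0.0818 0.0823
centre [0.5655 0.1637 0.0969]
[[0.     0.1093 0.1095 0.1548]
 [0.1093 0.     0.1546 0.1094]
 [0.1095 0.1546 0.     0.1093]
 [0.1548 0.1094 0.1093 0.    ]]
side [263 171  35  16 429] [279.9 178.4] mean [0.5267 0.1036 0.0968] rect 0.5271 0.0992 0.0824 0.0844
side [219 176  35  17 471] [236.2 184. ] mean [0.6331 0.1289 0.0978] rect 0.6335 0.1228 0.0845 0.0827
side [276 188  37  19 541] [293.8 196.6] mean [0.5022 0.2109 0.0977] rect 0.5017 0.2053 0.085 0.0826
side [228 194  38  20 578] [246.9 203.3] mean [0.6088 0.2354 0.0978] rect 0.6083 0.2301 0.086 0.0822
centre [0.5677 0.1697 0.0975]
[[0.     0.1093 0.1101 0.1553]
 [0.1093 0.     0.1544 0.1093]
 [0.1101 0.1544 0.     0.1093]
 [0.1553 0.1093 0.1093 0.    ]]
```

```bash
cat >> loc.py <<'E'
yaw=0.226; c_,s_=np.cos(yaw),np.sin(yaw)
hx=np.array([c_,s_,0]);hy=np.array([-s_,c_,0])
H0=np.array([.566,.165,0])
L={1:H0-.055*hx+.055*hy,2:H0-.055*hx-.055*hy,3:H0+.055*hx+.055*hy,4:H0+.055*hx-.055*hy}
R=np.column_stack([[0,0,-1.],-hx,hy])
E
python3 - <<'E'
from rig import *
from loc import *
command_gripper(0.0,20)
p=L[1]-.029*hx; p[2]=.20
q=p.copy();q[2]=.256
try: move_l(q,R,feed=.25)
except Unreachable as e: print(e); movep(q,R)
move_l(p)
sleep(.3)
s=sense();print(s["time_s"],s["position"],p,s["wrist_force"],s["finger_gap"],s["joint_pos"])
a,d=camera("side"); cv2.imwrite("pics/side1.png",a[:,:,::-1])
E
```

```text
3.925 [0.47222501 0.19999241 0.20083089] [0.47181162 0.19977857 0.2       ] [-0.22490432  0.0115876  -0.24549912] -0.00037958964902073196 [-0.55615136  0.26398752  0.08735967  1.98163224 -0.0292689   0.89546934
  1.34324201]
```

View pics/side1.png

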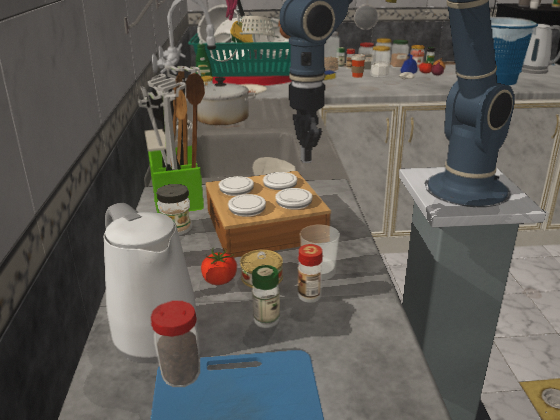

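The closed fingers hang above lid 1's near edge (tip at about pixel (308,157)), and everything is clear. I'll probe this lid gently.

```bash
cat >> loc.py <<'E'
from rig import *
def probe(p,f=3.0,zmin=.110,feed=.008,zs=.129):
    """descend at p until force f; return (hit,z,F); then retreat"""
    a=np.array(p,float);a[2]=.145; move_l(a,R,feed=.2)
    a[2]=zs; move_l(a,feed=.08); sleep(.15)
    f0=sense()["wrist_force"]
    a[2]=zmin; hit=move_l(a,feed=feed,until_force=f)
    s=sense(); sleep(.2); s2=sense()
    a=s["position"].copy(); 
    print("hit",hit,"z",round(s["position"][2],5),"dF",(s["wrist_force"]-f0).round(2),"| after",round(s2["position"][2],5),(s2["wrist_force"]-f0).round(2),"t",round(s2["time_s"],2))
    b=np.array(p,float);b[2]=.145; move_l(b,feed=.1)
    return hit,s
E
python3 - <<'E'
from loc import *
probe(L[1]-.029*hx)
E
```

```text
hit True z 0.1221 dF [ 0.91 -1.05  4.09] | after 0.12208 [ 1.04 -0.42  3.68] t 6.22
```

Run:
```python
from loc import *
for k in(2,4,3):
    print(k);probe(L[k]-.029*hx)
```

```text
2
hit True z 0.11827 dF [-0.44 -0.01  5.03] | after 0.11823 [-0.22 -0.65  6.22] t 9.38
4
hit True z 0.12213 dF [-1.28 -0.86  5.32] | after 0.12213 [-0.98 -0.54  4.81] t 12.31
3
hit True z 0.12216 dF [-0.06 -0.55  4.76] | after 0.12214 [ 0.27 -0.22  6.52] t 15.2
```

Lid 2 gave about 4 mm at low force while the other three stood firm, so I'll push lid 2 at its centre.

Run:
```python
from loc import *
a=L[2].copy();a[2]=.145; move_l(a,R,feed=.2)
a[2]=.129; move_l(a,feed=.08); sleep(.2)
f0=sense()["wrist_force"]
a[2]=.112; hit=move_l(a,feed=.008,until_force=18)
for i in range(4):
    s=sense();print(hit,round(s["time_s"],2),s["position"].round(5),(s["wrist_force"]-f0).round(2)); sleep(.25)
p,d=camera("side"); cv2.imwrite("pics/side2.png",cv2.resize(p[150:230,200:340,::-1],None,fx=5,fy=5))
np.savez("pics/side2.npz",p=p,d=d)
p,d=camera("top"); cv2.imwrite("pics/top2.png",p[:,:,::-1])
```

```text
True 18.39 [0.52478 0.09903 0.11821] [-1.89 -0.02  4.26]
True 18.64 [0.52474 0.09909 0.11817] [-0.61 -0.59  5.  ]
True 18.89 [0.52475 0.09909 0.11819] [-0.87 -0.28  4.84]
True 19.14 [0.52474 0.09909 0.11818] [-1.3  -0.42  4.95]
```

View pics/side2.png

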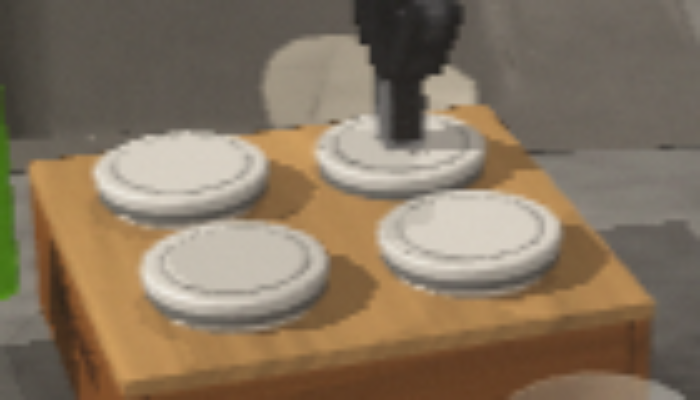

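Lid 2's centre is 4 mm down and holds under only 5 N, less than the seal's 10 N, so it stays home. In the crop the fingertip is on its centre (about (400,140)) and clear of the neighbouring lids. I'll check the rocking at two edges, then press the centre again.

Run:
```python
from loc import *
probe(L[2]-.029*hx,zs=.125)
probe(L[2]+.029*hx,zs=.125)
a=L[2].copy();a[2]=.145; move_l(a,R,feed=.2)
a[2]=.124; move_l(a,feed=.08); sleep(.2)
f0=sense()["wrist_force"]
a[2]=.112; hit=move_l(a,feed=.006,until_force=9)
for i in range(5):
    s=sense();print(hit,round(s["time_s"],2),s["position"].round(5),(s["wrist_force"]-f0).round(2)); sleep(.25)
p,d=camera("side"); cv2.imwrite("pics/side3.png",p[:,:,::-1])
```

```text
hit True z 0.11809 dF [ 0.04 -1.1   4.05] | after 0.11809 [-0.94  1.05  5.61] t 21.59
hit True z 0.11811 dF [-1.37  0.76  4.64] | after 0.11812 [-1.02  0.1   3.79] t 24.21
True 26.67 [0.52473 0.09907 0.11822] [-0.74  0.7   4.4 ]
True 26.92 [0.52474 0.09908 0.11818] [-0.71  0.16  6.39]
True 27.17 [0.52475 0.09905 0.11819] [-1.04  0.49  6.79]
True 27.42 [0.52474 0.09909 0.11819] [-1.07  0.7   5.52]
True 27.67 [0.52473 0.09905 0.11818] [-0.46 -0.28  5.6 ]
```

View pics/side3.png

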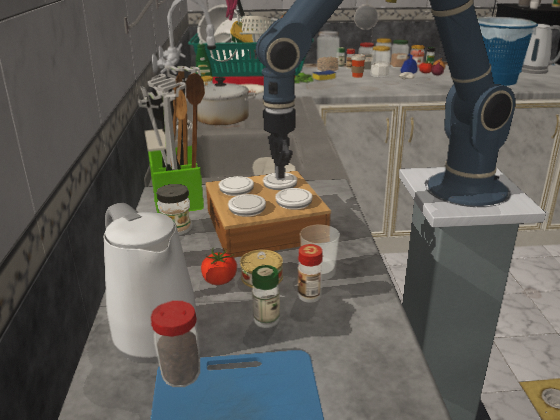

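Both edges now stand firm at the same height (0.1181), and the fingertip at (281,178) presses lid 2 steadily at about 5.6 N. Everything else is where it was.

```bash
python3 -c "
from rig import *
finish_job()"
```

```text
the job is handed in; nothing more can be done
```

The lid that rocked was lid_2. I pushed it home and handed the job in with the fingers still pressing on its centre.

- **Finding it:** I pressed each lid about 29 mm from its centre with the fingers closed. Lids 1, 3 and 4 stood firm (tool height 122.1–122.2 mm). Lid 2 gave about 4 mm under roughly 5 N.
- **Pushing it home:** I pressed lid 2 at its centre until the force changed by 18 N. It went down about 4 mm and stayed there under about 5 N, which is less than the 10 N its seal could hold up.
- **Last checks:** Two opposite edges of lid 2 stood firm at the same height (118.09 and 118.11 mm), so it was level along that line. I did not probe the other direction.
- **At hand-in:** The tool was at 118.2 mm, pressing with about 5.6 N. The side picture showed the fingers clear of the other lids and the bystanders where they had been. The job took about 28 s of the 42 s allowed.

No check failed or disagreed. The two cameras put the holder's centre up to about 6 mm apart (averaged over lid pixels), and I worked from the top camera.

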